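# Load the pipe-coupling caddy and hold it up level

### The arm

A 6-joint arm with a two-finger parallel gripper is mounted at the origin on a cart in front of the work surface, level with it; the furniture and walls round the work are solid. World frame = base frame: x ahead of the robot, y to its left, z up, the work surface at z = 0. Lengths are in m, angles in rad, forces in N, time in s.
With the tool pointing down it reaches from about 0.4 to 0.825 m from the base axis. Payload 7 kg.
Tool frame: the origin (TCP) lies midway between the tips of the shut fingers; the grasp point (between the pads) lies 19 mm behind it; z points along the fingers, y is the line along which they close (so a half turn about z gives the same grasp; the last joint's range is limited). The gripper opens to 88 mm and grips with 3 to 60 N. Pads are 19 mm wide; open, the fingers measure 130 mm over their backs; the gripper's body (78 mm by 193 mm) begins 47 mm behind the grasp point.
Start: joints at [1.617, 0.359, 0.012, 0, -1.224, -0.288], TCP at [0.162, 0.655, 0.227] pointing down, gripper open.
Joint ranges: [-3.07, 3.07], [-1.43, 2.12], [-1.02, 1.25], [-3.03, 1.67], [-3.05, -0], [-3.03, 3.03]. Speed limits (rad/s): [2.39, 2.39, 3.01, 3.14, 3.14, 3.14].

### API

Orientations are given as [roll, pitch, yaw] about the fixed x, y, z axes, in that order (R = Rz(yaw) Ry(pitch) Rx(roll)).
In Python, from station import arm, grab_frame, camera_params, spot_in gives the robot as it stands.
- The arm moves only by the shell command python3 -m jog 'ROWS' [FORCE]. ROWS is JSON, a list that holds one entry, the list of rows, each a list of 7 numbers: the shift along the tool's x, y, z in mm, then the turn, a rotation vector about the tool's x, y, z in rad, then the finger opening in mm, from 0 to 87.6. In form: [[[x, y, z, wx, wy, wz, fingers], ...]]. A call has 1 to 20 rows; each row is the pose to reach, as a shift and turn from the pose commanded when the call began, along the tool's axes at that moment; what a row does not reach only later rows make up. A row lasts 1/8 s, in which the tool goes at most 62.5 mm and 10.7 degrees, less where a joint would pass 70% of its speed; a pose out of reach is approached as far as the arm can. A call with a gripper value outside its range is refused whole. The fingers move at their own pace and stop on an object; FORCE is the grip in N (left out, the last holds). Time passes only in rows, so rows that repeat a pose let the fingers close. It gives the time, the measured TCP pose, the force, the opening and the grip force at its end, in the units of the state.
- arm.get_state(): the state, without advancing time (a new reading comes with each control period).
- grab_frame(name): name is "side" or "top"; returns (picture, depth): 400x640x3 uint8, blue, green, red; 400x640 float32, m along the optical axis (not along the pixel's ray), 0 where there is no reading.
- camera_params(name): a dict with "mtx" (3x3 intrinsics, pixels), "k1" (the pictures are not rectified: a ray, as slopes to the right and down, at radius r is drawn at 1 + k1 r^2 times it, then the intrinsics apply), "R" (3x3) and "t" (3): a world point X has camera coordinates R X + t. Camera axes: x right, y down, z forward; pixel columns grow to the right and rows downward; lengths in m; the calibration is good to about 2 mm. A picture is of the moment at which its call begins. camera_params takes no time and is no camera call.
- arm.job_done(): hands the job in; it is judged then, once.
Trained networks look in the newest picture that a camera, given by its name, has taken for a name from the list of things; names that differ only in an ending like _2 or _b are one class to them, and where a whole thing is asked for, a point or a joint stands for the part that bears it (a point fixed in the world has none). Each returns a list of dicts, best first, with "confidence" (0 to 1); they miss things now and then, are a little off and sometimes report something else, mostly with a low value. They report only what shows in the picture. A call takes as long as a camera call. They do not tell look-alikes from the thing itself.
- spot_in(query, camera): "uv" ([column, row] in pixels, amid what is visible of it).
The state is a dict: "t": time; "q": joint angles; "qd": joint speeds; "joint_efforts": joint torques, N m; "eef_pos": TCP position; "ee_rot": TCP orientation; "force": force on the tool from outside, world axes, zero at the start; "moment": the same for the moment, N m; "width": finger opening in m; "gripper_force": force on a finger pad.
Only numpy, scipy, OpenCV 4.12 (cv2) and the standard library are available. Lean on these libraries where they do the work, as an engineer would, in place of code of your own. Each camera call takes 0.05 s, during which the arm holds its last target. There are 200 camera calls.

### The job

Thread the pipe coupling that stands on the table over the empty post of the carry caddy, blue nut down and fully home on the board while the caddy stands on the table, and let go of it. Then take the caddy by its wooden T-handle, lift it straight up about 10 cm clear of the table without tipping it, and finish while still holding it there, level and still, with both couplings on their posts. Leave the pot, the jar and the roll of tape where they are.

Things in the scene. Friction and masses are not known exactly. Their poses are not given: they have to be found in the camera images.
- caddy: loose carry caddy, 0.45 kg, any yaw: plywood board 280 (x) x 120 (y) mm, its top 18 mm above the origin, which is the centre of the underside; z up. Steel posts 20 mm thick, tapered tips 63 mm up, at x = -100 (empty) and x = +100 mm (holds a coupling), y = 0. In the middle a 14 mm mast carries a wooden T-handle: bar 24 mm thick in x, 90 mm long in y, 115 to 141 mm up.
- handle (a point): centre of the T-handle bar, 128 mm above the caddy's underside; axes as the caddy's (the bar runs along y; grip it across x, 24 mm wide, from above)
- post_empty (a point): tip of the post that is empty at the start (centre of its top, 63 mm above the caddy's underside, 45 mm above the board); axes as the caddy's
- post_full (a point): tip of the post that carries a coupling from the start, 200 mm from the other; axes as the caddy's
- coupling_loose: loose pipe coupling, 0.12 kg, upright on the table: open tube 60 mm high, 26 mm bore right through; lowest 18 mm a ribbed blue nut 53 mm across, above it a black sleeve 44 mm across (grip here). Origin on its axis at the nut's underside, z up along the bore. When home, its origin is 18 mm above the caddy's origin
- coupling_fitted: same coupling, already on the other post of the caddy; origin at the nut's underside
- pot: bystander: terracotta plant pot, 61 x 63 x 59 mm, origin at the centre of its underside
- jar: bystander: clear jar with a black lid, 63 mm wide, 90 mm high, origin at the centre of its underside
- tape: bystander: roll of cream masking tape lying flat, 98 mm across, 25 mm high, origin at the centre of its underside
Not all that is in view belongs to the job. Leave any purple look-alike of the coupling_loose alone.

How it is judged:
By the outcome, as a careful person would: the job done as asked, in the order asked, and still so for the second after the job is handed in, while the arm keeps its last pose, push and grip.
It also fails if it takes over 51 s, if anything falls off the work surface, if the arm or the gripper's body presses on something with over 40 N, if the wrist force passes 120 N, or if a joint passes its speed limit or range.

## Working session

There is one attempt and no reset: what is moved stays moved. The work goes in short steps, Python scripts to look and compute and a shell command to move; the robot and the scene stay as the last step left them, time stands still between calls to the robot, and variables do not carry over. Pictures are saved under pics/ and viewed, at most 10 in all, crops included, and the job is handed in when it is done.

```bash
mkdir -p pics; ls
cat > h.py <<'E'
import numpy as np, cv2
from station import arm, grab_frame, camera_params, spot_in
from scipy.spatial.transform import Rotation as Ro
def rays(cam,uv):
    p=camera_params(cam);K=np.array(p["mtx"],float);R=np.array(p["R"]);t=np.array(p["t"])
    uv=np.atleast_2d(np.array(uv,float))
    d=np.c_[(uv[:,0]-K[0,2])/K[0,0],(uv[:,1]-K[1,2])/K[1,1]];u=d.copy()
    for _ in range(15): u=d/(1+p["k1"]*(u**2).sum(1,keepdims=True))
    return np.c_[u,np.ones(len(u))],R,t
def at_z(cam,uv,z):
    r,R,t=rays(cam,uv);c=-R.T@t;w=r@R
    return c+w*((z-c[2])/w[:,2:])
def cloud(cam,depth,mask):
    v,u=np.nonzero(mask&(depth>0));r,R,t=rays(cam,np.c_[u,v])
    return (r*depth[v,u][:,None]-t)@R, np.c_[u,v]
def proj(cam,X):
    p=camera_params(cam);X=np.atleast_2d(X)@np.array(p["R"]).T+np.array(p["t"])
    s=X[:,:2]/X[:,2:];s=s*(1+p["k1"]*(s**2).sum(1,keepdims=True));K=np.array(p["mtx"])
    return s*[K[0,0],K[1,1]]+[K[0,2],K[1,2]]
def totool(X):  # world target -> shift in current tool axes mm
    s=arm.get_state();R=Ro.from_euler('xyz',s["ee_rot"])
    return R.inv().apply(np.array(X)-s["eef_pos"])*1000
E
python3 - <<'E'
from h import *
ims=[]
for c in("top","side"):
    im,d=grab_frame(c);np.save(f"/tmp/{c}_d.npy",d);cv2.imwrite(f"/tmp/{c}.png",im);cv2.imwrite(f"pics/{c}0.png",im)
    for q in("coupling_loose","caddy","handle","post_empty","post_full","pot","jar","tape"):
        for x in spot_in(q,c)[:4]:
            uv=x["uv"];print(c,q,np.round(uv),round(x["confidence"],2),np.round(at_z(c,uv,0.05)[0],3))
s=arm.get_state();print(s["t"],s["eef_pos"],s["ee_rot"],s["width"],s["force"])
E
```

```text
pics
top coupling_loose [402. 216.] 0.67 [ 0.507 -0.273  0.05 ]
top coupling_loose [434. 216.] 0.59 [ 0.507 -0.382  0.05 ]
top coupling_loose [409. 243.] 0.49 [ 0.417 -0.296  0.05 ]
top coupling_loose [375. 218.] 0.45 [ 0.5   -0.185  0.05 ]
top caddy [310. 208.] 0.83 [0.53  0.031 0.05 ]
top handle [310. 210.] 0.67 [0.523 0.032 0.05 ]
top post_empty [310. 211.] 0.58 [0.522 0.03  0.05 ]
top post_full [312. 212.] 0.55 [0.517 0.024 0.05 ]
top jar [383. 167.] 0.93 [ 0.672 -0.213  0.05 ]
side coupling_loose [322. 300.] 0.81 [ 0.411 -0.315  0.05 ]
side coupling_loose [360. 290.] 0.8 [ 0.504 -0.31   0.05 ]
side coupling_loose [377. 322.] 0.72 [ 0.506 -0.412  0.05 ]
side coupling_loose [343. 266.] 0.7 [ 0.491 -0.221  0.05 ]
side caddy [331. 218.] 0.67 [ 0.521 -0.022  0.05 ]
side post_empty [329. 217.] 0.82 [ 0.518 -0.019  0.05 ]
side post_full [332. 217.] 0.93 [ 0.526 -0.022  0.05 ]
side pot [295. 266.] 0.85 [ 0.38  -0.183  0.05 ]
side pot [296. 203.] 0.63 [0.448 0.075 0.05 ]
side jar [407. 247.] 0.57 [ 0.67  -0.202  0.05 ]
side tape [313. 158.] 0.65 [0.562 0.307 0.05 ]
side tape [296. 201.] 0.54 [0.448 0.084 0.05 ]
side tape [362. 292.] 0.4 [ 0.507 -0.316  0.05 ]
0.9 [0.16162295 0.65534201 0.22658633] [-3.14156561e+00  4.27310138e-05 -2.41777144e-01] 0.08778769927964528 [-0.03581902 -0.79406311 -0.18691257]
```

Run:
```python
import cv2
a=cv2.imread('/tmp/side.png')[120:370,200:460];cv2.imwrite('pics/s1.png',cv2.resize(a,None,fx=2.4,fy=2.4,interpolation=cv2.INTER_CUBIC)[:600])
a=cv2.imread('/tmp/top.png')[120:290,250:470];cv2.imwrite('pics/t1.png',cv2.resize(a,None,fx=3.5,fy=3.5,interpolation=cv2.INTER_CUBIC)[:600])
```

```text
(no output)
```

View pics/s1.png

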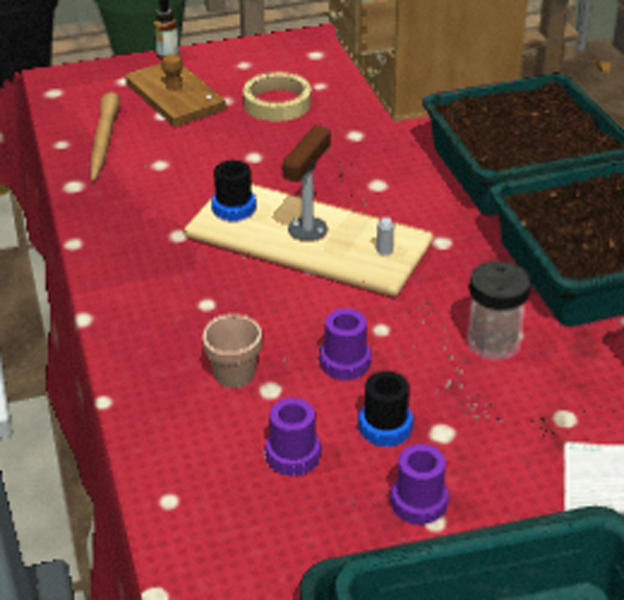

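View pics/t1.png

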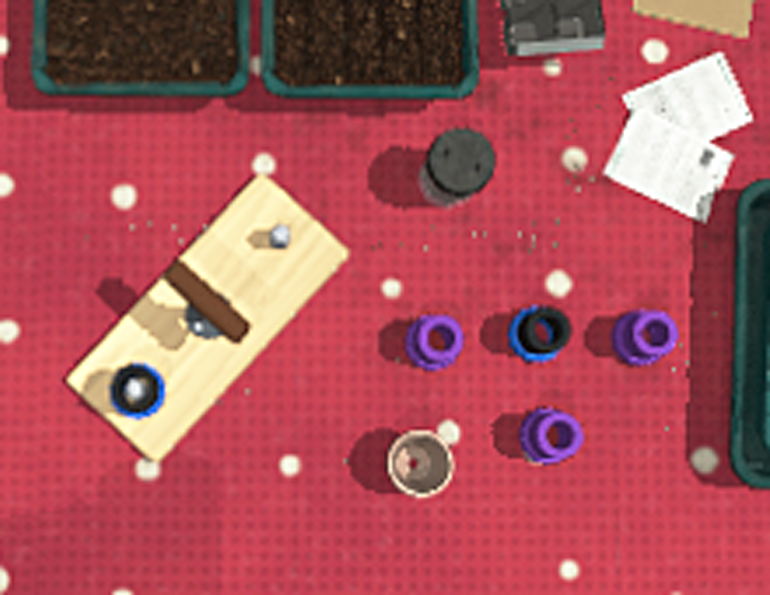

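The side picture shows the black/blue coupling at about (360,290), with three purple look-alikes at (343,264), (322,302) and (376,322). In the top picture it is at (404,215), with purple ones at (374,217), (435,216) and (408,245). I choose the black/blue one. The empty post is near top (330,188) and side (361,216), and the handle bar near top (309,206).

```bash
cat > m.py <<'E'
from h import *
def load(c): return cv2.imread(f'/tmp/{c}.png'),np.load(f'/tmp/{c}_d.npy')
def box(im,u0,v0,u1,v1):
    m=np.zeros(im.shape[:2],bool);m[v0:v1,u0:u1]=1;return m
def circ(P,r):
    from scipy.optimize import least_squares
    return least_squares(lambda c:np.hypot(P[:,0]-c[0],P[:,1]-c[1])-r,P[:,:2].mean(0)+[.01,0],loss='soft_l1',f_scale=.002).x
E
python3 - <<'E'
from m import *
B={'top':dict(coup=(390,200,420,232),board=(262,165,358,258),full=(278,218,302,245),empty=(318,178,340,196),bar=(290,186,330,224)),
 'side':dict(coup=(345,270,375,312),board=(270,165,385,250),full=(285,183,310,215),empty=(350,205,370,232),bar=(312,168,345,200))}
for c in B:
    im,d=load(c);hsv=cv2.cvtColor(im,cv2.COLOR_BGR2HSV);h,s,v=[hsv[...,i].astype(int) for i in range(3)]
    blue=(h>95)&(h<118)&(s>140)&(v>60);black=(v<75)&(s<120)
    for k in('coup','full'):
        b=box(im,*B[c][k]);P,_=cloud(c,d,b&(blue|black))
        print(c,k,len(P),'z rng',np.percentile(P[:,2],[2,50,98]).round(4),end=' ')
        zt=0.06 if k=='coup' else .078
        T=P[P[:,2]>zt-.012];print('top pts',len(T),T.mean(0).round(4) if len(T) else '','mid',((T.min(0)+T.max(0))/2).round(4) if len(T) else '')
    wood=(h>12)&(h<32)&(s>40)&(s<150)&(v>120)&box(im,*B[c]['board'])
    cnt=max(cv2.findContours(cv2.morphologyEx(wood.astype(np.uint8),cv2.MORPH_CLOSE,np.ones((3,3))),0,1)[0],key=cv2.contourArea)
    W=at_z(c,cnt[:,0].astype(float),.018)[:,:2]
    (cx,cy),(w,hh),a=cv2.minAreaRect((W*1000).astype(np.float32));print(c,'board',cx,cy,w,hh,a)
    P,uv=cloud(c,d,box(im,*B[c]['bar']));T=P[(P[:,2]>.11)&(P[:,2]<.16)]
    print(c,'bar',len(T),T.mean(0).round(4),'mid',((T.min(0)+T.max(0))/2).round(4)); 
    if len(T)>3:
        e=np.linalg.svd(T[:,:2]-T[:,:2].mean(0))[2][0];print('bar dir',np.degrees(np.arctan2(e[1],e[0])))
    P,uv=cloud(c,d,box(im,*B[c]['empty']));i=P[:,2]>.035;print(c,'empty',i.sum(),P[i].mean(0).round(4) if i.any() else '',uv[i].mean(0), P[i][:,2].max() if i.any() else '')
E
```

```text
top coup 159 z rng [0.0038 0.0487 0.0639] top pts 81 [ 0.5112 -0.2842  0.0582] mid [ 0.5123 -0.2853  0.0565]
top full 126 z rng [0.028  0.0753 0.0822] top pts 73 [0.4552 0.1002 0.0776] mid [0.4547 0.0998 0.0764]
top board 525.0858154296875 32.726898193359375 125.3408203125 288.14691162109375 47.8520393371582
top bar 233 [0.5289 0.034  0.1391] mid [0.529  0.0355 0.1333]
bar dir -132.458743252926
top empty 31 [ 0.6013 -0.0328  0.0578] [329.35483871 186.61290323] 0.06987814820839273
side coup 522 z rng [0.0033 0.0399 0.0618] top pts 196 [ 0.5115 -0.2926  0.0566] mid [ 0.5117 -0.2894  0.0555]
side full 345 z rng [0.0231 0.0561 0.0786] top pts 121 [0.4532 0.0935 0.0739] mid [0.4537 0.0959 0.0729]
side board 527.5379638671875 21.044418334960938 135.9910888671875 302.3880920410156 50.36091613769531
side bar 267 [0.5253 0.0203 0.1333] mid [0.5282 0.0276 0.1268]
bar dir -134.4738958980073
side empty 70 [ 0.5997 -0.0413  0.0503] [359.97142857 216.17142857] 0.06433716939947363
```

Run:
```python
from h import *
for X in((.50,.30,.24),(.511,-.287,.15),(.511,-.287,.026)): print(totool(X).round(1))
```

```text
[413.6 264.  -13.4]
[564.8 831.3  76.5]
[564.8 831.3 200.5]
```

```bash
python3 -m jog '[[[414,264,-13,0,0,0.25,66],[414,264,-13,0,0,0.5,66],[414,264,-13,0,0,0.5,66],[414,264,-13,0,0,0.5,66],[414,264,-13,0,0,0.5,66],[414,264,-13,0,0,0.5,66],[414,264,-13,0,0,0.5,66],[414,264,-13,0,0,0.5,66],[565,831,50,0,0,0.502,66],[565,831,50,0,0,0.502,66],[565,831,50,0,0,0.502,66],[565,831,50,0,0,0.502,66],[565,831,50,0,0,0.502,66],[565,831,50,0,0,0.502,66],[565,831,50,0,0,0.502,66],[565,831,50,0,0,0.502,66],[565,831,76,0,0,0.502,66],[565,831,76,0,0,0.502,66],[565,831,76,0,0,0.502,66],[565,831,76,0,0,0.502,66]]]'
python3 - <<'E'
from h import *
s=arm.get_state();print(s['eef_pos'],s['ee_rot'],s['q'],s['force'])
a=[]
for c in("top","side"):
    im,d=grab_frame(c);np.save(f"/tmp/{c}_d.npy",d);cv2.imwrite(f"/tmp/{c}.png",im)
    u,v=proj(c,[.511,-.287,.06])[0].astype(int);a.append(cv2.resize(im[v-50:v+40,u-50:u+50],(400,360),interpolation=2))
cv2.imwrite('pics/c2.png',np.hstack(a))
print(totool((.511,-.287,.026)))
E
```

```text
t: 3.4
eef_pos: [0.5113, -0.2867, 0.1507]
ee_rot: [-3.142, -0.0, -0.744]
force: [-0.5, 0.2, -0.4]
width: 0.0659
gripper_force: 0.0
[ 0.51128084 -0.28669791  0.15074901] [-3.14151679e+00 -1.40444516e-04 -7.44216196e-01] [-1.77703131e-01  2.74171514e-01 -2.93188940e-01  1.34756781e-05
 -1.00327665e+00  1.00427602e+00] [-0.54695065  0.21923652 -0.44849502]
[4.15815092e-02 1.22207865e+00 1.25268813e+02]
```

View pics/c2.png

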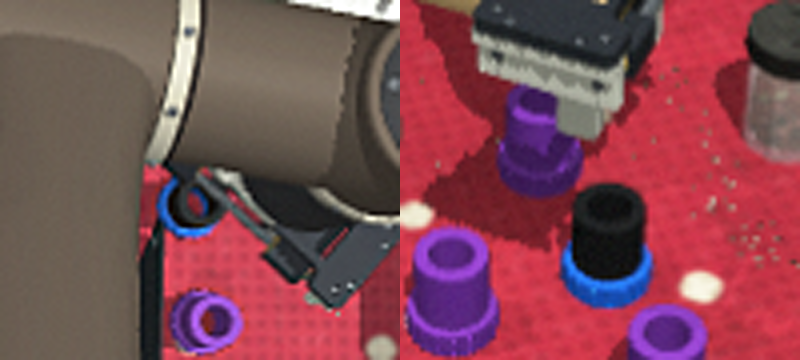

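The crop shows the black/blue coupling directly visible (top crop about (190,200), side crop about (605,245)). The gripper is up and off to one side in both views, so I check whether that is only parallax.

Run:
```python
from h import *
s=arm.get_state();R=Ro.from_euler('xyz',s["ee_rot"]).as_matrix();p=np.array(s["eef_pos"])
for c in("top","side"):
    P=camera_params(c);print(c,'cam at',-np.array(P['R']).T@P['t'])
    u0=proj(c,[.511,-.287,.06])[0].astype(int)
    L=[p,p+R@[0,.043,0],p-R@[0,.043,0],p+R@[0,.096,-.066],p-R@[0,.096,-.066]]
    print(((proj(c,L)-u0+50)*4).round())
    im=cv2.imread(f'/tmp/{c}.png');d=np.load(f'/tmp/{c}_d.npy')
    P,uv=cloud(c,d,np.ones(d.shape,bool));i=(P[:,2]>.13)&(P[:,2]<.19)&(np.hypot(*(P[:,:2]-p[:2]).T)<.2)
    print(i.sum(),P[i].min(0),P[i].max(0),P[i].mean(0))
    k=i&(P[:,2]<.165);print('low',k.sum(),P[k].mean(0) if k.any() else '')
```

```text
top cam at [0.39458309 0.01148941 1.28231753]
[[229. 189.]
 [271. 227.]
 [187. 151.]
 [352. 270.]
 [120. 117.]]
5 [ 0.47611024 -0.31009978  0.16867743] [ 0.48333985 -0.30628162  0.1885856 ] [ 0.48037676 -0.30766387  0.17922217]
low 0 
side cam at [ 0.19928601 -1.09525581  0.89486507]
[[208.  83.]
 [177. 130.]
 [237.  39.]
 [138.  97.]
 [266.  72.]]
130 [ 0.47013033 -0.33176826  0.15147571] [ 0.55288592 -0.25802787  0.18969318] [ 0.49241115 -0.31220761  0.1678996 ]
low 54 [ 0.48952637 -0.31568105  0.15921516]
```

Projecting the gripper into both views reproduces the picture, so it was parallax and the gripper is over the coupling. Descending and gripping.

```bash
python3 -m jog '[[[0,0,60,0,0,0,66],[0,0,100,0,0,0,66],[0,0,125,0,0,0,66],[0,0,125,0,0,0,66],[0,0,125,0,0,0,66],[0,0,125,0,0,0,40],[0,0,125,0,0,0,40],[0,0,125,0,0,0,40],[0,0,125,0,0,0,40],[0,0,125,0,0,0,40]]]' 25
```

```text
t: 4.75
eef_pos: [0.5116, -0.2869, 0.0263]
ee_rot: [-3.141, -0.001, -0.744]
force: [-1.5, 1.5, 6.6]
width: 0.0444
gripper_force: 25.0
```

```bash
python3 -m jog '[[[0,0,-60,0,0,0,40],[0,0,-110,0,0,0,40],[0,0,-150,0,0,0,40],[0,0,-150,0,0,0,40]]]'
python3 - <<'E'
from h import *
print(totool((.6015,-.035,.17)), totool((.6015,-.035,.12)))
E
```

```text
t: 5.25
eef_pos: [0.513, -0.2874, 0.1792]
ee_rot: [-3.139, -0.006, -0.744]
force: [-0.4, 0.7, -3.0]
width: 0.0436
gripper_force: 25.0
[-105.7685407  -245.66276234    9.32831231] [-106.05767615 -245.51635634   59.32726196]
```

```bash
python3 -m jog '[[[-25,-60,10,0,0,0,40],[-50,-120,10,0,0,0,40],[-77,-180,10,0,0,0,40],[-105,-240,10,0,0,0,40],[-105.5,-245.5,30,0,0,0,40],[-105.5,-245.5,48,0,0,0,40],[-105.5,-245.5,48,0,0,0,40],[-105.5,-245.5,48,0,0,0,40],[-105.5,-245.5,48,0,0,0,40]]]'
python3 - <<'E'
from h import *
s=arm.get_state();p=np.array(s['eef_pos']);print(p,s['ee_rot'])
a=[]
for c in("top","side"):
    im,d=grab_frame(c);np.save(f"/tmp/{c}_d.npy",d);cv2.imwrite(f"/tmp/{c}.png",im)
    u,v=proj(c,[.6015,-.035,.08])[0].astype(int);print(c,u,v);a.append(cv2.resize(im[v-45:v+45,u-50:u+50],(400,360),interpolation=2))
cv2.imwrite('pics/c3.png',np.hstack(a))
E
```

```text
t: 6.38
eef_pos: [0.6002, -0.035, 0.1283]
ee_rot: [-3.141, -0.001, -0.744]
force: [-0.0, 0.3, -1.3]
width: 0.0441
gripper_force: 25.0
[ 0.60018098 -0.03504831  0.12832103] [-3.14067552e+00 -7.41781142e-04 -7.44377866e-01]
top 330 185
side 360 206
```

View pics/c3.png

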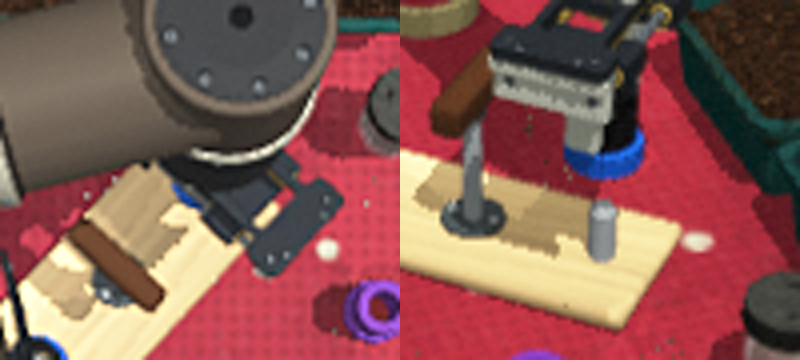

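Side crop: the coupling is held upright above the post, with the nut at about (605,155) and the post at (600,230), slightly off. Measuring the offset from silhouettes in the side view.

```bash
cat > fit.py <<'E'
from m import *
from scipy.optimize import minimize
S=8
def hull(c,xy,cyl,org,shape):
    a=np.linspace(0,2*np.pi,60);pts=[]
    for r,z in cyl: pts.append(np.c_[xy[0]+r*np.cos(a),xy[1]+r*np.sin(a),np.full(60,z)])
    uv=(proj(c,np.vstack(pts))-org+.5)*S
    m=np.zeros(shape,np.uint8);cv2.fillConvexPoly(m,cv2.convexHull((uv*16).astype(np.int32)),1,shift=4);return m
def fit(c,mask,org,cyl,x0,ign=None):
    M=cv2.resize(mask.astype(np.float32),None,fx=S,fy=S,interpolation=cv2.INTER_LINEAR)
    I=np.ones_like(M) if ign is None else 1-cv2.resize(ign.astype(np.float32),None,fx=S,fy=S,interpolation=cv2.INTER_NEAREST)
    f=lambda x:float((np.abs(hull(c,x,cyl,org,M.shape)-M)*I).sum())/S/S
    b=minimize(f,x0,method='Nelder-Mead',options=dict(initial_simplex=[x0,np.add(x0,[.008,0]),np.add(x0,[0,.008])],xatol=1e-4,fatol=.01))
    return b.x,b.fun,mask.sum()
E
python3 - <<'E'
from fit import *
c='side';im,d=load(c)
u0,v0=360-50,206-45;cr=im[v0:v0+90,u0:u0+100];hsv=cv2.cvtColor(cr,cv2.COLOR_BGR2HSV).astype(int);h,s,v=hsv[...,0],hsv[...,1],hsv[...,2]
blue=((h>95)&(h<122)&(s>110)&(v>50))
blue[:, :35]=0
P,uv=cloud(c,d,np.pad(blue,((v0,400-v0-90),(u0,640-u0-100))));print('nut cloud',len(P),np.percentile(P,[2,50,98],axis=0).round(4))
ign=np.zeros_like(blue);rows=np.nonzero(blue)[0];print('blue rows',rows.min(),rows.max())
z0=.1283-.026
ign[:rows.min()+7]=1   # finger/sleeve hides the upper part
print('nut',fit(c,blue,(u0,v0),[(.0265,z0),(.0265,z0+.018)],[.6,-.035],ign))
gray=(s<60)&(v>70);gray[:48]=0;gray[66:]=0;gray[:,:44]=0;gray[:,58:]=0
print(gray.astype(int)[46:68,44:58])
print('post',fit(c,gray,(u0,v0),[(.010,.018),(.010,.058),(.006,.063)],[.6,-.035]))
E
```

```text
nut cloud 127 [[ 0.5745 -0.0661  0.1017]
 [ 0.5964 -0.0574  0.1145]
 [ 0.6234 -0.0367  0.1236]]
blue rows 32 44
nut (array([ 0.60208017, -0.03440683]), np.float64(10.27880859375), np.int64(128))
[[0 0 0 0 0 0 0 0 0 0 0 0 0 0]
 [0 0 0 0 0 0 0 0 0 0 0 0 0 0]
 [0 0 0 0 0 0 0 0 0 0 0 0 0 0]
 [0 0 0 0 0 0 0 0 0 0 0 0 0 0]
 [0 0 0 0 0 1 1 1 0 0 0 0 0 0]
 [0 0 0 0 1 1 1 1 1 0 0 0 0 0]
 [0 0 0 0 1 1 1 1 1 1 0 0 0 0]
 [0 0 0 1 1 1 1 1 1 1 0 0 0 0]
 [0 0 0 1 1 1 1 1 1 1 0 0 0 0]
 [0 0 0 1 1 1 1 1 1 1 0 0 0 0]
 [0 0 0 1 1 1 1 1 1 1 0 0 0 0]
 [0 0 0 1 1 1 1 1 1 1 0 0 0 0]
 [0 0 0 1 1 1 1 1 1 1 0 0 0 0]
 [0 0 0 1 1 1 1 1 1 1 0 0 0 0]
 [0 0 0 1 1 1 1 1 1 1 0 0 0 0]
 [0 0 0 1 1 1 1 1 1 1 0 0 0 0]
 [0 0 0 1 1 1 1 1 1 1 0 0 0 0]
 [0 0 0 1 1 1 1 1 1 1 0 0 0 0]
 [0 0 0 0 1 1 1 1 1 0 0 0 0 0]
 [0 0 0 0 0 0 1 1 0 0 0 0 0 0]
 [0 0 0 0 0 0 0 0 0 0 0 0 0 0]
 [0 0 0 0 0 0 0 0 0 0 0 0 0 0]]
post (array([ 0.6016301, -0.0365118]), np.float64(16.918212890625), np.int64(98))
```

```bash
python3 -m jog '[[[1,1.7,20,0,0,0,40],[1,1.7,34,0,0,0,40],[1,1.7,41,0,0,0,40],[1,1.7,47,0,0,0,40],[1,1.7,50,0,0,0,40],[1,1.7,50,0,0,0,40]]]'
```

```text
t: 7.22
eef_pos: [0.5996, -0.0365, 0.0776]
ee_rot: [-3.141, -0.0, -0.744]
force: [0.1, -0.0, -2.0]
width: 0.0442
gripper_force: 25.0
```

```bash
python3 -m jog '[[[0,0,6,0,0,0,40],[0,0,12,0,0,0,40],[0,0,18,0,0,0,40],[0,0,24,0,0,0,40],[0,0,28,0,0,0,40],[0,0,28,0,0,0,40]]]'
```

```text
t: 7.98
eef_pos: [0.5993, -0.0365, 0.0491]
ee_rot: [3.141, 0.0, -0.744]
force: [1.2, 0.8, -2.0]
width: 0.0438
gripper_force: 25.0
```

```bash
python3 -m jog '[[[0,0,2,0,0,0,40],[0,0,4,0,0,0,40],[0,0,5,0,0,0,40],[0,0,5,0,0,0,40]]]'
```

```text
t: 8.48
eef_pos: [0.5994, -0.0366, 0.0445]
ee_rot: [-3.142, 0.0, -0.744]
force: [0.2, 1.9, -2.3]
width: 0.0441
gripper_force: 25.0
```

```bash
python3 -m jog '[[[0,0,1,0,0,0,40],[0,0,1.5,0,0,0,40],[0,0,1.5,0,0,0,40],[0,0,1.5,0,0,0,64],[0,0,1.5,0,0,0,64],[0,0,1.5,0,0,0,64],[0,0,1.5,0,0,0,64],[0,0,-15,0,0,0,64],[0,0,-40,0,0,0,64],[0,0,-90,0,0,0,64],[0,0,-135,0,0,0,64],[0,0,-180,0,0,0,64],[0,0,-180,0,0,0,64],[0,0,-180,0,0,0,64]]]'
```

```text
t: 10.22
eef_pos: [0.5991, -0.0366, 0.2252]
ee_rot: [-3.141, -0.0, -0.744]
force: [-0.6, -0.2, 0.1]
width: 0.0641
gripper_force: 0.0
```

Run:
```python
from fit import *
a=[]
for c in("top","side"):
    im,d=grab_frame(c);np.save(f"/tmp/{c}_d.npy",d);cv2.imwrite(f"/tmp/{c}.png",im)
    u,v=proj(c,[.53,.032,.06])[0].astype(int);print(c,u,v);a.append(cv2.resize(im[v-45:v+45,u-50:u+50],(400,360),interpolation=2))
    P,uv=cloud(c,d,box(im,u-60,v-60,u+60,v+60));T=P[(P[:,2]>.112)&(P[:,2]<.155)&(np.hypot(P[:,0]-.528,P[:,1]-.032)<.056)]
    e=np.linalg.svd(T[:,:2]-T[:,:2].mean(0))[2][0]
    U=T[T[:,2]>.136];print('bar',len(T),T.mean(0).round(4),((T.min(0)+T.max(0))/2).round(4),np.degrees(np.arctan2(e[1],e[0])),'top face',len(U),U.mean(0).round(4),((U.min(0)+U.max(0))/2).round(4))
    K=P[(np.hypot(P[:,0]-.6,P[:,1]+.036)<.035)&(P[:,2]>.025)];print('cpl',len(K),np.percentile(K,[2,50,98],axis=0).round(4) if len(K) else '')
    K=P[(np.hypot(P[:,0]-.4547,P[:,1]-.1)<.035)&(P[:,2]>.025)];print('fitted',len(K),np.percentile(K,[2,50,98],axis=0).round(4) if len(K) else '')
cv2.imwrite('pics/c4.png',np.hstack(a))
print(totool((.5285,.0335,.2)))
```

```text
top 309 207
bar 231 [0.5288 0.034  0.1393] [0.5292 0.0341 0.1332] -132.77196904308374 top face 208 [0.5292 0.0336 0.1402] [0.5299 0.034  0.142 ]
cpl 185 [[ 0.5661 -0.0481  0.0301]
 [ 0.5837 -0.0282  0.0757]
 [ 0.6136 -0.0083  0.6661]]
fitted 1240 [[0.4229 0.0693 0.0364]
 [0.4531 0.0955 0.6889]
 [0.4865 0.118  0.7133]]
side 328 203
bar 265 [0.5253 0.0205 0.1337] [0.5277 0.0264 0.1277] -134.20814081629698 top face 137 [0.5266 0.0267 0.1393] [0.5283 0.0264 0.1394]
cpl 420 [[ 0.5763 -0.0658  0.026 ]
 [ 0.5984 -0.0526  0.061 ]
 [ 0.6264 -0.0144  0.2345]]
fitted 359 [[0.4297 0.0701 0.0265]
 [0.452  0.0829 0.0577]
 [0.4754 0.1144 0.0787]]
[-99.14988619  -4.16944141  23.91116791]
```

View pics/c4.png

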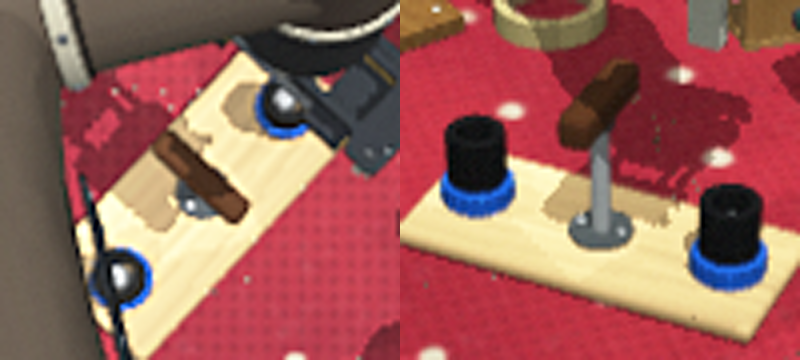

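Both couplings stand fully home on the board: the nuts are seated at the same height (top crop (283,110) and (120,275)) and the caddy is flat. Moving to the handle.

```bash
python3 -m jog '[[[-30,-1,0,0,0,0.18,64],[-60,-2,0,0,0,0.36,64],[-99,-3,0,0,0,0.54,64],[-99,-3,0,0,0,0.72,64],[-99,-3,0,0,0,0.9,64],[-99,-3,0,0,0,1.08,64],[-99,-3,0,0,0,1.26,64],[-99,-3,0,0,0,1.44,64],[-99,-3,10,0,0,1.571,64],[-99,-3,25,0,0,1.571,64],[-99,-3,25,0,0,1.571,64],[-99,-3,25,0,0,1.571,64]]]'
python3 - <<'E'
from h import *
print(totool((.528,.0325,.109)),arm.get_state()['q'])
E
```

```text
t: 11.82
eef_pos: [0.5286, 0.0325, 0.1994]
ee_rot: [3.142, -0.001, -2.313]
force: [0.5, 0.0, 0.2]
width: 0.0641
gripper_force: 0.0
[ 0.38263035  0.41260331 90.43280922] [ 4.32250421e-01  1.40418229e-01 -3.46816358e-01  2.64149064e-04
 -1.08422123e+00 -1.17461133e+00]
```

```bash
python3 -m jog '[[[0,0,40,0,0,0,64],[0,0,70,0,0,0,64],[0,0,90,0,0,0,64],[0,0,90,0,0,0,64],[0,0,90,0,0,0,64],[0,0,90,0,0,0,40],[0,0,90,0,0,0,30],[0,0,90,0,0,0,18],[0,0,90,0,0,0,18],[0,0,90,0,0,0,18],[0,0,90,0,0,0,18]]]' 50
```

```text
t: 13.2
eef_pos: [0.5286, 0.0326, 0.1096]
ee_rot: [-3.141, 0.0, -2.315]
force: [0.5, -1.1, 0.5]
width: 0.0238
gripper_force: 50.0
```

Width 23.8 mm matches the bar. Lifting gently.

```bash
python3 -m jog '[[[0,0,-3,0,0,0,18],[0,0,-8,0,0,0,18],[0,0,-16,0,0,0,18],[0,0,-28,0,0,0,18],[0,0,-40,0,0,0,18],[0,0,-52,0,0,0,18],[0,0,-64,0,0,0,18],[0,0,-76,0,0,0,18],[0,0,-86,0,0,0,18],[0,0,-93,0,0,0,18],[0,0,-98,0,0,0,18],[0,0,-101,0,0,0,18],[0,0,-101,0,0,0,18],[0,0,-101,0,0,0,18],[0,0,-101,0,0,0,18]]]'
python3 - <<'E'
from fit import *
s=arm.get_state();print(s['eef_pos'],s['moment'])
a=[]
for c in("top","side"):
    im,d=grab_frame(c)
    u,v=proj(c,[.53,.032,.16])[0].astype(int);a.append(cv2.resize(im[v-45:v+45,u-50:u+50],(400,360),interpolation=2))
    hsv=cv2.cvtColor(im,cv2.COLOR_BGR2HSV);h,S,V=[hsv[...,i].astype(int) for i in range(3)]
    P,_=cloud(c,d,(h>12)&(h<32)&(S>40)&(S<150)&(V>110)&box(im,u-60,v-60,u+60,v+60));P=P[(P[:,2]>.09)&(P[:,2]<.15)]
    for _ in range(3):
        A=np.c_[P[:,:2]-[.5286,.0326],np.ones(len(P))];k=np.linalg.lstsq(A,P[:,2],rcond=None)[0];P=P[np.abs(A@k-P[:,2])<.006]
    print(c,len(P),'slopes deg',np.degrees(k[:2]).round(2),'z',k[2])
cv2.imwrite('pics/c5.png',np.hstack(a))
E
```

```text
t: 15.08
eef_pos: [0.5284, 0.0326, 0.2103]
ee_rot: [3.141, -0.001, -2.315]
force: [0.0, 0.1, -5.9]
width: 0.0234
gripper_force: 50.0
[0.52843455 0.03258301 0.21026253] [ 0.07853256 -0.1533517  -0.04691873]
top 1221 slopes deg [0.16 0.19] z 0.11842030843861562
side 1861 slopes deg [0.46 0.7 ] z 0.11728852168398259
```

View pics/c5.png

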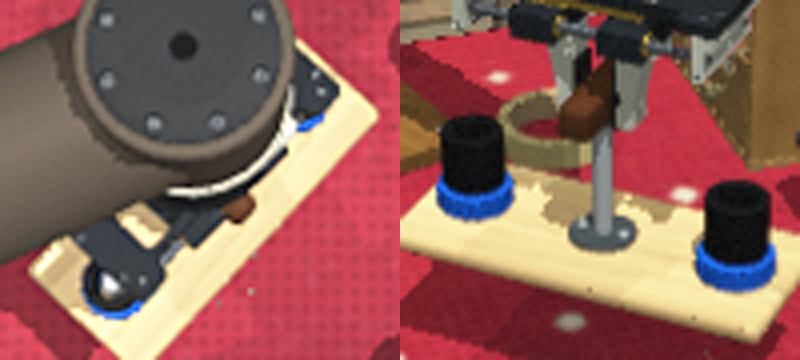

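The caddy is about 10 cm up (board top at 0.118 m) and level within 1°. Both couplings are home, so I settle briefly and hand in.

```bash
python3 -m jog '[[[0,0,0,0,0,0,18],[0,0,0,0,0,0,18],[0,0,0,0,0,0,18],[0,0,0,0,0,0,18]]]'; python3 -c "
from station import arm
print(arm.job_done())"
```

```text
t: 15.68
eef_pos: [0.5286, 0.0326, 0.2106]
ee_rot: [-3.142, 0.0, -2.315]
force: [0.3, -0.7, -7.0]
width: 0.0236
gripper_force: 50.0
the job is handed in; nothing more can be done
None
```

The loose coupling is fully home on the empty post, blue nut down, and I handed the job in at 15.7 s with the arm holding the caddy by its T-handle about 10 cm up, level to within 1° and still, both couplings on their posts; I never went for the pot, jar or tape.

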